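# Clamp the red-banded bottle with the inner knob of the cap tester

### The arm

A 6-joint arm with a two-finger parallel gripper is mounted at the origin on a cart in front of the work surface, level with it; the furniture and walls round the work are solid. World frame = base frame: x ahead of the robot, y to its left, z up, the work surface at z = 0. Lengths are in mm, angles in rad, forces in N, time in s.
With the tool pointing down it reaches from about 300 to 775 mm from the base axis. Payload 14.6 kg.
Tool frame: the origin (TCP) lies at the very end of the fingers, on their centre line; the grasp point (between the pads) lies 19 mm behind it; z points along the fingers, y is the line along which they close (so a half turn about z gives the same grasp; the last joint's range is limited). The gripper opens to 94 mm and grips with 3 to 60 N. Pads are 16 mm wide; open, the fingers measure 119 mm over their backs; the gripper's body (75 mm by 177 mm) begins 78 mm behind the grasp point.
Start: joints at [-1.407, 0.3, 1.521, -0, 1.321, -0.067], TCP at [125.81, -535.407, 205.446] pointing down, gripper open.
Joint ranges: [-3.03, 3.03], [-0.79, 2.21], [0.23, 2.52], [-1.04, 4.18], [0, 3.07], [-2.55, 2.55]. Speed limits (rad/s): [2.22, 2.22, 2.57, 3.14, 3.14, 3.14].

### API

Orientations are given as [roll, pitch, yaw] about the fixed x, y, z axes, in that order (R = Rz(yaw) Ry(pitch) Rx(roll)).
In Python, from cell import manip gives the robot as it stands. The module is installed in compiled form; this text tells all that it offers.
- The arm moves only by the shell command python3 -m inch 'ROWS' [FORCE]. ROWS is JSON, a list of rows, each an object of numbers: "gripper": the opening, from 0 (shut) to 1 (fully open); "dx", "dy", "dz": the shift along the world's x, y, z in m; "wx", "wy", "wz": the turn, a rotation vector about the world's x, y, z in degrees. A call has exactly 5 rows; each row is the pose to reach, as a shift and turn from the pose commanded when the call began; what a row does not reach only later rows make up. A row lasts 1/12 s, in which the tool goes at most 41.7 mm and 7.16 degrees, less where a joint would pass 70% of its speed; a pose out of reach is approached as far as the arm can. A call with a gripper value outside its range is refused whole. The fingers move at their own pace and stop on an object; FORCE is the grip in N (left out, the last holds). Time passes only in rows, so rows that repeat a pose let the fingers close, or fill a call up. It gives the time, the measured TCP pose, the force, the opening and the grip force at its end, in the units of the state.
- manip.read_state(): the state, without advancing time (a new reading comes with each control period).
- manip.camera(name): name is "scene" or "top" or "wrist"; returns the picture (384x512x3 uint8, blue, green, red); there is no depth.
- manip.camera_info(name): a dict with "camera_matrix" (3x3 intrinsics, pixels), "R" (3x3) and "t" (3): a world point X has camera coordinates R X + t; the wrist camera has in their place "tool_from_camera" (4x4, takes a point from camera to tool coordinates, whose origin is the TCP and whose axes are the flange's). Camera axes: x right, y down, z forward; pixel columns grow to the right and rows downward; lengths in mm; the calibration is good to about 2 mm. The wrist camera is an equidistant fisheye: a pixel r from the principal point sees the ray r / f radians off the axis. A picture is of the moment at which its call begins: read the wrist's pose just before it. camera_info takes no time and is no camera call.
- manip.sign_off(): hands the job in; it is judged then, once.
The state is a dict: "clock": time; "joints": joint angles; "qd": joint speeds; "effort": joint torques, N m; "eef_pos": TCP position; "eef_rot": TCP orientation; "wrist_force": force on the tool from outside, world axes, zero at the start; "moment": the same for the moment, N m; "finger_gap": finger opening in mm; "finger_force": force on a finger pad.
Only numpy, scipy, OpenCV 4.12 (cv2) and the standard library are available. Lean on these libraries where they do the work, as an engineer would, in place of code of your own. Each camera call takes 0.05 s, during which the arm holds its last target. There are 200 camera calls.

### The job

Stand the white bottle with the red band upright on the round rubber spot between the jaws of the blue cap tester and let go of it. Then turn only the black inner knob clockwise until the jaws hold the bottle snugly, with a squeeze of about 14 newtons and never more than 25, and let go. The silver outer ring round that knob must stay as it is set, and the other things on the bench stay where they are.

Things in the scene. Friction and masses are not known exactly. Their poses are not given: they have to be found in the camera images.
- clamp: blue and silver cap tester, fixed to the bench: base plate 100 x 236 mm, 12 mm thick; blue knob housing (92 x 96 mm, top 50 mm above the bench) at its -y end, black V-shaped back jaw (50 mm wide, top 54 mm) at its +y end. The back jaw stays still, but is set up to 3 mm nearer or farther than nominal, unmeasured: where the squeeze begins must be felt. Origin on the bench under the plate, z up
- seat (a point): centre of the round black rubber spot (48 mm across) between the jaws, on the plate top, 12 mm above the bench, 111 mm along the clamp's +y from the knobs' axis; axes as the clamp. A bottle centred here has 3 to 5 mm of room to the pad on its -y side and 2 to 8 mm to the back jaw at +y; the clamp is open toward -x and +x, so the fingers belong on those two sides
- jaw_pad: black rubber pad, 44 mm wide (x), 42 mm high, 7 mm thick, that pushes the bottle along the clamp's +y into the V jaw; spring-mounted, 8 N per mm of give. Origin: centre of its back face, 35 mm above the bench. The squeeze on the bottle should end between 9 and 19 N and must never exceed 25 N
- knob_axis (a point): centre of the top face of the inner knob, 92 mm above the bench, on the common upright axis of both knobs; same axes as the clamp
- inner_knob (a joint): angle (rad, clockwise from above positive) of the black ribbed inner knob, 34 mm across, 64 to 92 mm above the bench; starts at 0 to 0.15, stays where left. Clockwise moves the pad 10 mm per rad at the bottle; the jaws touch it after 0.45 to 1.3 rad, then the squeeze grows about 65 N per rad. Turning it takes 0.25 N m, plus 0.010 N m per N of squeeze (0.14 N m more at 14 N)
- ring_mark (a point): end of the red line on top of the silver outer ring (80 mm across, 12 mm thick, flat top 62.5 mm above the bench, round the foot of the inner knob, which stands 29.5 mm above it), 36 mm from the axis. The ring turns very easily (0.03 N m) and holds the tester's range setting: it must not be turned
- buffer_0: white plastic bottle with a RED band, the one to clamp: body 54 mm across, straight-sided to about 75 mm height, white cap 29 mm across, 109 mm tall overall, 0.22 kg. Origin: centre of its underside, z up
- buffer_1: white bottle with a YELLOW band, same size; leave alone
- buffer_2: white bottle with a BLUE band, same size; leave alone
- beaker_1: clear beaker 64 mm across, 82 mm tall, on the left; leave alone
- timer: flat white timer 58 x 58 x 18 mm; leave alone
- tweezers: steel tweezers 110 mm long, lying flat; leave alone

How it is judged:
By the outcome, as a careful person would: the job done as asked, in the order asked, and still so for the second after the job is handed in, with the robot touching nothing.
It also fails if it takes over 72 s, if anything falls off the work surface, if the arm or the gripper's body presses on something with over 40 N, if the wrist force passes 120 N, or if a joint passes its speed limit or range.

## Working session

There is one attempt and no reset: what is moved stays moved. The work goes in short steps, Python scripts to look and compute and a shell command to move; the robot and the scene stay as the last step left them, time stands still between calls to the robot, and variables do not carry over. Pictures are saved under pics/ and viewed, at most 10 in all, crops included, and the job is handed in when it is done.

```bash
mkdir -p pics; ls; cat > h.py <<'E'
import numpy as np, cv2
from cell import manip
def ray(name,u,v,z,info=None):
    c=manip.camera_info(name);K=np.array(c["camera_matrix"]);R=np.array(c["R"]);t=np.array(c["t"])
    d=R.T@np.linalg.inv(K)@[u,v,1];o=-R.T@t
    return o+d*(z-o[2])/d[2]
E
python3 - <<'E'
from h import *
s=manip.read_state();print(s)
a=manip.camera("top");b=manip.camera("scene")
cv2.imwrite("pics/top.png",a);cv2.imwrite("pics/scene.png",b)
for n in("top","scene","wrist"):print(n,manip.camera_info(n))
E
```

```text
pics
{'clock': 0.0, 'joints': array([-1.40660049e+00,  3.00486825e-01,  1.52157410e+00, -4.95305397e-05,
        1.32071961e+00, -6.66027466e-02]), 'qd': array([-0.00083574, -0.0006043 , -0.00055864, -0.00101808,  0.00146323,
       -0.00239628]), 'effort': array([ 9.45769862e-04, -5.31805694e+01, -3.52739239e+01,  7.08472123e-02,
        2.44538515e-02, -1.03886248e-04]), 'eef_pos': array([ 125.75457027, -535.15656105,  204.88066699]), 'eef_rot': array([-3.14040422e+00, -3.11882920e-05,  2.30810848e-01]), 'wrist_force': array([0.19707394, 0.39995878, 0.50761479]), 'moment': array([ 0.03451564,  0.00538794, -0.02354693]), 'finger_force': 0.0, 'finger_gap': 94.21022027316845}
top {'camera_matrix': array([[443.33907697,   0.        , 256.27143574],
       [  0.        , 443.33907697, 194.30472697],
       [  0.        ,   0.        ,   1.        ]]), 'R': array([[-1.89822766e-02, -9.99819734e-01,  4.16343623e-04],
       [-9.97331040e-01,  1.89056603e-02, -7.05221433e-02],
       [ 7.05015592e-02, -1.75390325e-03, -9.97510127e-01]]), 't': array([5.60177068e-02, 5.16717087e+02, 1.514116
[... 239 characters left out ...]
],
       [-0.2421737 , -0.55057288, -0.7988876 ],
       [ 0.34910647,  0.71880102, -0.60120692]]), 't': array([-482.55820281,  177.32623285, 1239.7304579 ])}
wrist {'camera_matrix': array([[297.31863964,   0.        , 254.46282391],
       [  0.        , 297.31863964, 187.75413026],
       [  0.        ,   0.        ,   1.        ]]), 'tool_from_camera': array([[-3.71454418e-04, -9.71795577e-01, -2.35824549e-01,
         6.94968680e+01],
       [ 9.99999915e-01, -3.18159805e-04, -2.64044160e-04,
         9.99030668e-01],
       [ 1.81567055e-04, -2.35824627e-01,  9.71795613e-01,
        -1.79649972e+02],
       [ 0.00000000e+00,  0.00000000e+00,  0.00000000e+00,
         1.00000000e+00]])}
```

View pics/top.png

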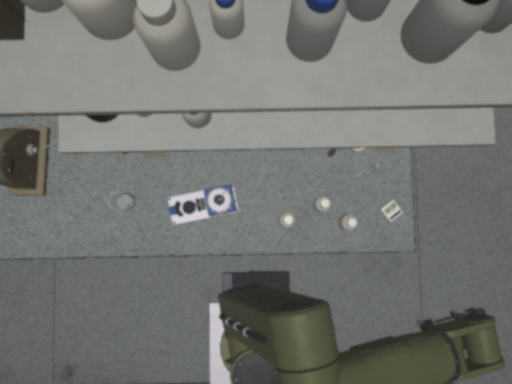

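View pics/scene.png

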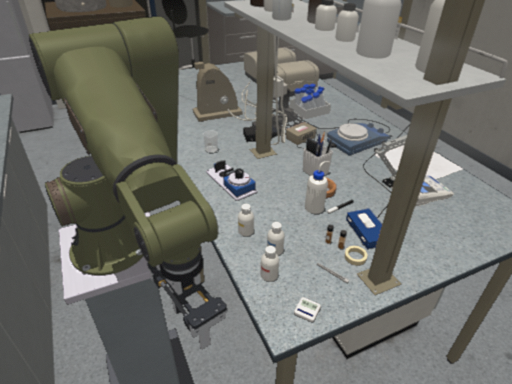

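The top view shows the tester at about (203,203), with its knob near (219,199). The three bottles are at (288,220), (322,204) and (349,222), and the beaker is at (123,201). In the scene view the bottles are at (246,220), (276,240) and (270,265). I'll enlarge both to read the band colours.

```bash
python3 - <<'E'
from h import *
a=cv2.imread("pics/top.png");b=cv2.imread("pics/scene.png")
A=cv2.resize(a[165:245,150:410],None,fx=3,fy=3,interpolation=2)
B=cv2.resize(b[155:290,200:330],None,fx=2.6,fy=2.6,interpolation=2)
c=np.zeros((600,790,3),np.uint8);c[:240,:780]=A;c[245:245+B.shape[0],:B.shape[1]]=B
cv2.imwrite("pics/z.png",c)
for n,p in dict(b0=(288,220),b1=(322,204),b2=(349,222)).items():print(n,ray("top",*p,109))
print("knob",ray("top",219,199,80),"shelf row150", ray("top",256,150,0), ray("top",256,110,300))
E
```

```text
b0 [ 424.86937669 -110.72089879  109.        ]
b1 [ 474.61932277 -222.32669119  109.        ]
b2 [ 414.65971332 -308.00297819  109.        ]
knob [499.00455432 114.16107458  80.        ] shelf row150 [674.35922809 -11.79083767   0.        ] [738.20144192 -13.05849518 300.        ]
```

View pics/z.png

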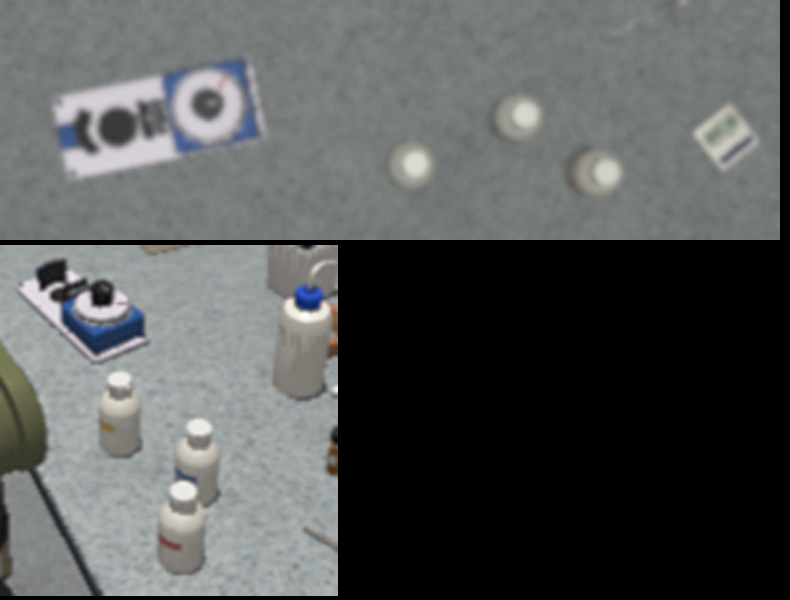

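The enlargement shows the bands: yellow is the left bottle, blue the middle one, and red the nearest one in the scene view, which should be the one at top (349,222). On the tester, knob and ring are centred near top (219,199), the seat disc near (189,207), and the red ring mark points up and right. Next I'll measure these more precisely.

```bash
python3 - <<'E'
from h import *
a=cv2.imread("pics/top.png").astype(int);b=cv2.imread("pics/scene.png")
c=manip.camera_info("scene")
def proj(n,X):
    c=manip.camera_info(n);p=np.array(c["camera_matrix"])@(np.array(c["R"])@X+np.array(c["t"]));return p[:2]/p[2]
for X in([425,-111,109],[475,-222,109],[415,-308,109]):print("scene cap",proj("scene",np.array(X,float)))
g=a.min(2)
def cen(m,x0,y0,x1,y1):
    k=np.zeros_like(m);k[y0:y1,x0:x1]=m[y0:y1,x0:x1]
    n,l,s,ce=cv2.connectedComponentsWithStats(k.astype(np.uint8));i=1+np.argmax(s[1:,4]);return ce[i],s[i]
for thr in(185,200):
    p,s=cen(g>thr,335,208,362,238);print("cap",p,s,ray("top",*p,109))
mx=a.max(2)
p,s=cen(mx<75,180,196,198,216);print("seat",p,s,ray("top",*p,12));S=ray("top",*p,12)
p,s=cen(mx<75,211,190,228,208);print("knob",p,s,ray("top",*p,92));Kn=ray("top",*p,92)
hsv=cv2.cvtColor(a.astype(np.uint8),cv2.COLOR_BGR2HSV)
# ring outer: white component filled
p,s=cen(g>130,206,186,232,212);m=np.zeros((384,512),np.uint8);m[186:212,206:232]=(g[186:212,206:232]>130)
ct=max(cv2.findContours(m,0,1)[0],key=len);e=cv2.fitEllipse(ct);print("ring",e,ray("top",*e[0],62.5))
Kn2=ray("top",*e[0],62.5)
for k in(Kn,Kn2):
    d=S-k;print("dist",np.hypot(*d[:2]),"yaw",np.degrees(np.arctan2(-d[0],d[1])))
red=(a[:,:,2]-a[:,:,1]>25);p,s=cen(red,206,186,240,212);print("mark",p,s,ray("top",*p,62.5))
E
```

```text
scene cap [244.32048089 206.44454643]
scene cap [273.4314262  223.09285177]
scene cap [268.29777947 247.01037194]
cap [352. 222.] [349 219   7   7  37] [ 414.47538358 -317.71359637  109.        ]Traceback (most recent call last):
  File "<stdin>", line 12, in <module>
  File "<stdin>", line 10, in cen
    return _wrapfunc(a, 'argmax', axis=axis, out=out, **kwds)
    return bound(*args, **kwds)
ValueError: attempt to get argmax of an empty sequence
```

```bash
python3 - <<'E'
from h import *
a=cv2.imread("pics/top.png").astype(int)
g=a.min(2);mx=a.max(2)
def cen(m,x0,y0,x1,y1):
    k=np.zeros(m.shape,np.uint8);k[y0:y1,x0:x1]=m[y0:y1,x0:x1]
    n,l,s,ce=cv2.connectedComponentsWithStats(k);i=1+np.argmax(s[1:,4]);return ce[i],s[i]
p,s=cen(mx<90,182,196,197,216);print("seat",p,s,ray("top",*p,12));S=ray("top",*p,12)
p,s=cen(mx<100,211,190,228,208);print("knob",p,s,ray("top",*p,92));Kn=ray("top",*p,92)
m=np.zeros((384,512),np.uint8);m[186:212,206:232]=(g[186:212,206:232]>130)
ct=max(cv2.findContours(m,0,1)[0],key=len);e=cv2.fitEllipse(ct);print("ring",e,ray("top",*e[0],62.5))
Kn2=ray("top",*e[0],62.5)
for k in(Kn,Kn2):
    d=S-k;print("dist",np.hypot(*d[:2]),"yaw",np.degrees(np.arctan2(-d[0],d[1])))
p,s=cen(a[:,:,2]-a[:,:,1]>25,206,186,240,212);print("mark",p,s,ray("top",*p,62.5))
E
```

```text
seat [188.81372549 206.81372549] [184 202  11  11 102] [478.07054725 224.65907349  12.        ]
knob [218.17021277 199.29787234] [215 196   8   8  47] [497.33585884 115.90900286  92.        ]
ring ((218.9674835205078, 199.65382385253906), (23.598493576049805, 23.949907302856445), 165.86895751953125) [497.88914693 115.7450002   62.5       ]
dist 110.44333431112256 yaw 10.045848023390075
dist 110.70253951372575 yaw 10.31301476608521
mark [224. 192.] [224 192   1   1   1] [523.30667904  98.51626909  62.5       ]
```

The seat-to-knob distance comes out at 110.6 mm against the given 111, so the fix is good. The clamp yaw is about 10.2°, the knob is at (497.6, 115.8), the seat at (478, 224.7) and the red bottle at (414.5, -317.7). I'll move above the bottle and turn the tool so its fingers close along the clamp's x.

```bash
R=1
python3 -m inch '[{"gripper":1,"dx":0.015,"dy":0.012,"wz":5},{"gripper":1,"dx":0.036,"dy":0.027,"wz":11},{"gripper":1,"dx":0.056,"dy":0.042,"wz":17},{"gripper":1,"dx":0.076,"dy":0.057,"wz":23},{"gripper":1,"dx":0.096,"dy":0.0725,"wz":29}]' 
python3 -m inch '[{"gripper":1,"dx":0.020,"dy":0.0145,"wz":6},{"gripper":1,"dx":0.040,"dy":0.029,"wz":12},{"gripper":1,"dx":0.060,"dy":0.0435,"wz":18},{"gripper":1,"dx":0.08,"dy":0.058,"wz":24},{"gripper":1,"dx":0.1,"dy":0.0725,"wz":30}]'
python3 -m inch '[{"gripper":1,"dx":0.020,"dy":0.0155,"wz":6},{"gripper":1,"dx":0.040,"dy":0.031,"wz":12},{"gripper":1,"dx":0.060,"dy":0.0465,"wz":18},{"gripper":1,"dx":0.08,"dy":0.06,"wz":23},{"gripper":1,"dx":0.0927,"dy":0.0725,"wz":28}]'
python3 - <<'E'
from h import *
s=manip.read_state();print(s["clock"],s["eef_pos"],s["eef_rot"],s["joints"])
w=manip.camera("wrist");np.save("w1.npy",np.r_[s["eef_pos"],s["eef_rot"]]);cv2.imwrite("pics/w1.png",w)
E
```

```text
0.1 [ 125.78813489 -535.18478147  204.95002141] [-3.14058502e+00 -8.37051650e-05  2.30790657e-01] [-1.40658035e+00  3.00401155e-01  1.52152120e+00  1.70159059e-05
  1.32068126e+00 -6.65789399e-02]validation failed for argument at $[0]...
validation failed for argument at $[0]...
validation failed for argument at $[0]...
```

View pics/w1.png

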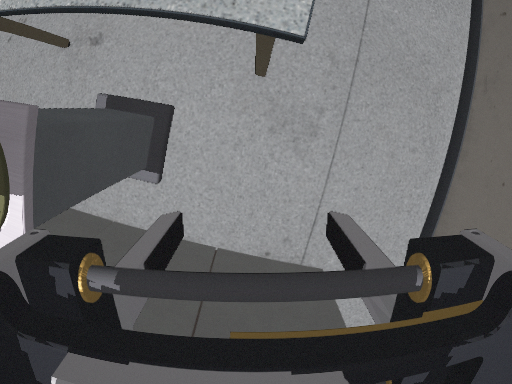

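The wrist picture shows only floor and the open fingers (tips near (180,215) and (330,215)), because every row was refused and the arm hasn't moved. I'll try again with all keys given.

```bash
python3 -m inch '[{"gripper":1,"dx":0.015,"dy":0.012,"dz":0,"wx":0,"wy":0,"wz":5},{"gripper":1,"dx":0.036,"dy":0.027,"dz":0,"wx":0,"wy":0,"wz":11},{"gripper":1,"dx":0.056,"dy":0.042,"dz":0,"wx":0,"wy":0,"wz":17},{"gripper":1,"dx":0.076,"dy":0.057,"dz":0,"wx":0,"wy":0,"wz":23},{"gripper":1,"dx":0.096,"dy":0.0725,"dz":0,"wx":0,"wy":0,"wz":29}]'
```

```text
clock: 0.57
eef_pos: [222.5, -462.0, 205.2]
eef_rot: [-3.141, -0.0, 0.742]
wrist_force: [-0.2, -0.5, 0.6]
finger_gap: 94.3
finger_force: 0.0
```

```bash
python3 -m inch '[{"gripper":1,"dx":0.020,"dy":0.0145,"dz":0,"wx":0,"wy":0,"wz":6},{"gripper":1,"dx":0.040,"dy":0.029,"dz":0,"wx":0,"wy":0,"wz":12},{"gripper":1,"dx":0.060,"dy":0.0435,"dz":0,"wx":0,"wy":0,"wz":18},{"gripper":1,"dx":0.08,"dy":0.058,"dz":0,"wx":0,"wy":0,"wz":24},{"gripper":1,"dx":0.1,"dy":0.0725,"dz":0,"wx":0,"wy":0,"wz":30}]'
python3 -m inch '[{"gripper":1,"dx":0.020,"dy":0.0155,"dz":0,"wx":0,"wy":0,"wz":6},{"gripper":1,"dx":0.040,"dy":0.031,"dz":0,"wx":0,"wy":0,"wz":12},{"gripper":1,"dx":0.060,"dy":0.0465,"dz":0,"wx":0,"wy":0,"wz":18},{"gripper":1,"dx":0.08,"dy":0.06,"dz":0,"wx":0,"wy":0,"wz":23},{"gripper":1,"dx":0.0927,"dy":0.0725,"dz":0,"wx":0,"wy":0,"wz":28}]'
python3 - <<'E'
from h import *
s=manip.read_state();print(s["clock"],s["eef_pos"],s["eef_rot"],s["joints"])
w=manip.camera("wrist");np.save("w2.npy",np.r_[s["eef_pos"],s["eef_rot"]]);cv2.imwrite("pics/w2.png",w)
E
```

```text
clock: 0.98
eef_pos: [322.6, -389.5, 205.3]
eef_rot: [-3.141, -0.0, 1.266]
wrist_force: [0.6, 0.1, 0.2]
finger_gap: 94.4
finger_force: 0.0
clock: 1.4
eef_pos: [415.9, -316.8, 205.2]
eef_rot: [-3.142, -0.0, 1.754]
wrist_force: [0.3, -0.1, 0.2]
finger_gap: 93.8
finger_force: 0.0
1.4 [ 415.88169047 -316.77442535  205.22301871] [-3.14154326e+00 -2.89464549e-04  1.75444272e+00] [-7.21082819e-01  2.39627135e-01  1.59793736e+00  1.45145108e-04
  1.30428627e+00 -9.04767460e-01]
```

View pics/w2.png

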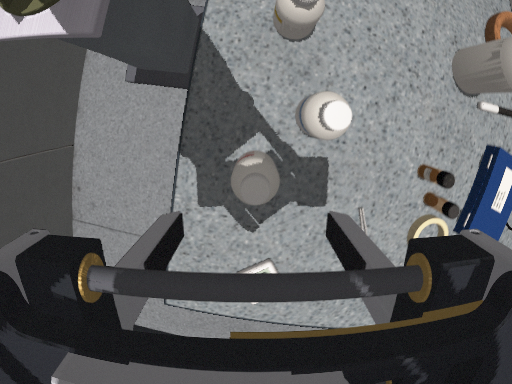

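The red-band bottle is in the gripper's shadow: body about (255,178), cap about (258,185), nearly centred between the finger tips. The blue-band one is at (335,117), clear of the fingers. Next I'll cast the cap centre to its height.

```bash
cat >> h.py <<'E'
from scipy.spatial.transform import Rotation as Ro
def wcam(pose):
    c=manip.camera_info("wrist");T=np.array(c["tool_from_camera"]);K=np.array(c["camera_matrix"])
    W=np.eye(4);W[:3,:3]=Ro.from_euler("xyz",pose[3:]).as_matrix();W[:3,3]=pose[:3]
    return W@T,K
def wray(pose,u,v,z):
    M,K=wcam(pose);p=np.array([u-K[0,2],v-K[1,2]]);r=np.hypot(*p);th=r/K[0,0]
    d=M[:3,:3]@np.r_[p/max(r,1e-9)*np.sin(th),np.cos(th)]
    return M[:3,3]+d*(z-M[2,3])/d[2]
def wproj(pose,X):
    M,K=wcam(pose);c=np.linalg.inv(M)@np.r_[X,1];th=np.arctan2(np.hypot(*c[:2]),c[2]);return K[:2,2]+K[0,0]*th*c[:2]/np.hypot(*c[:2])
E
python3 - <<'E'
from h import *
P=np.load("w2.npy");w=cv2.imread("pics/w2.png")
g=cv2.GaussianBlur(w,(3,3),0)[145:215,222:290];gr=cv2.cvtColor(g,6)
print("cap pred",wproj(P,np.array([414.5,-317.7,109])),"base pred",wproj(P,np.array([414.5,-317.7,0])))
c=cv2.HoughCircles(cv2.resize(gr,None,fx=3,fy=3,interpolation=2),cv2.HOUGH_GRADIENT,1,30,param1=60,param2=18,minRadius=35,maxRadius=85)
if c is not None:
  for x,y,r in c[0][:5]:
    u,v=x/3+222-.33,y/3+145-.33;print(u,v,r/3,wray(P,u,v,109),wray(P,u,v,75))
# body mask
m=((gr>85)&(gr<170)).astype(np.uint8);print("tcp pred",wproj(P,P[:3]))
cv2.imwrite("pics/w2c.png",cv2.resize(w[145:215,222:290],None,fx=6,fy=6,interpolation=2))
E
```

```text
cap pred [251.35754306 188.67743318] base pred [252.16780476 168.85806907]
254.50333 179.83667 24.666666 [ 415.88109552 -308.65785145  109.        ] [ 417.23034874 -315.83008251   75.        ]
255.17 169.83667 19.866667 [ 414.74141206 -299.06400204  109.        ] [ 415.95021443 -305.05391861   75.        ]
tcp pred [252.29020617 223.38596632]
```

View pics/w2c.png

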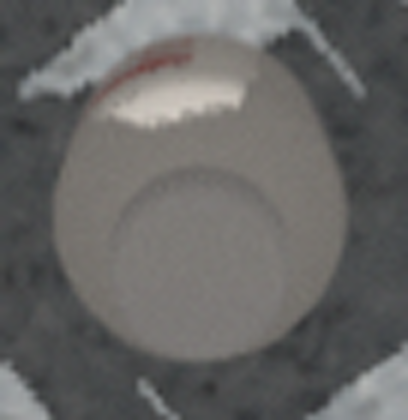

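The crop shows the red band, so this is the right bottle. Its cap is centred at crop (197,272), i.e. image (254.4,189.8), which is within 3 px of the top camera's prediction. Descending to grip.

```bash
python3 -c "
from h import *
print(wray(np.load('w2.npy'),254.4,189.8,109))"
python3 -m inch '[{"gripper":1,"dx":0,"dy":-0.001,"dz":-0.015,"wx":0,"wy":0,"wz":0},{"gripper":1,"dx":0,"dy":-0.0015,"dz":-0.04,"wx":0,"wy":0,"wz":0},{"gripper":1,"dx":0,"dy":-0.0015,"dz":-0.065,"wx":0,"wy":0,"wz":0},{"gripper":1,"dx":0,"dy":-0.0015,"dz":-0.09,"wx":0,"wy":0,"wz":0},{"gripper":1,"dx":0,"dy":-0.0015,"dz":-0.11,"wx":0,"wy":0,"wz":0}]'
python3 -m inch '[{"gripper":1,"dx":0,"dy":0,"dz":-0.018,"wx":0,"wy":0,"wz":0},{"gripper":1,"dx":0,"dy":0,"dz":-0.036,"wx":0,"wy":0,"wz":0},{"gripper":1,"dx":0,"dy":0,"dz":-0.048,"wx":0,"wy":0,"wz":0},{"gripper":1,"dx":0,"dy":0,"dz":-0.053,"wx":0,"wy":0,"wz":0},{"gripper":1,"dx":0,"dy":0,"dz":-0.053,"wx":0,"wy":0,"wz":0}]'
python3 -m inch '[{"gripper":0.4,"dx":0,"dy":0,"dz":0,"wx":0,"wy":0,"wz":0},{"gripper":0.4,"dx":0,"dy":0,"dz":0,"wx":0,"wy":0,"wz":0},{"gripper":0.4,"dx":0,"dy":0,"dz":0,"wx":0,"wy":0,"wz":0},{"gripper":0.4,"dx":0,"dy":0,"dz":0,"wx":0,"wy":0,"wz":0},{"gripper":0.4,"dx":0,"dy":0,"dz":0,"wx":0,"wy":0,"wz":0}]' 20
```

```text
[ 417.56024985 -318.25760192  109.        ]
clock: 1.87
eef_pos: [413.8, -319.3, 93.6]
eef_rot: [-3.141, -0.001, 1.748]
wrist_force: [-0.3, -1.3, -0.8]
finger_gap: 93.8
finger_force: 0.0
clock: 2.28
eef_pos: [413.8, -319.2, 41.4]
eef_rot: [-3.14, -0.002, 1.748]
wrist_force: [-0.4, -0.7, 0.2]
finger_gap: 93.9
finger_force: 0.0
clock: 2.7
eef_pos: [414.7, -319.6, 42.9]
eef_rot: [3.141, 0.001, 1.749]
wrist_force: [-0.5, 0.5, 0.0]
finger_gap: 64.3
finger_force: 0.0
```

```bash
python3 -m inch '[{"gripper":0.4,"dx":0,"dy":0,"dz":0,"wx":0,"wy":0,"wz":0},{"gripper":0.4,"dx":0,"dy":0,"dz":0,"wx":0,"wy":0,"wz":0},{"gripper":0.4,"dx":0,"dy":0,"dz":0,"wx":0,"wy":0,"wz":0},{"gripper":0.4,"dx":0,"dy":0,"dz":0,"wx":0,"wy":0,"wz":0},{"gripper":0.4,"dx":0,"dy":0,"dz":0,"wx":0,"wy":0,"wz":0}]' 20
```

```text
clock: 3.12
eef_pos: [414.7, -319.4, 42.6]
eef_rot: [3.141, 0.0, 1.749]
wrist_force: [1.4, 1.0, 2.8]
finger_gap: 52.6
finger_force: 20.0
```

```bash
python3 -m inch '[{"gripper":0.4,"dx":0,"dy":0,"dz":0.01,"wx":0,"wy":0,"wz":0},{"gripper":0.4,"dx":0,"dy":0,"dz":0.035,"wx":0,"wy":0,"wz":0},{"gripper":0.4,"dx":0,"dy":0,"dz":0.065,"wx":0,"wy":0,"wz":0},{"gripper":0.4,"dx":0,"dy":0,"dz":0.1,"wx":0,"wy":0,"wz":0},{"gripper":0.4,"dx":0,"dy":0,"dz":0.13,"wx":0,"wy":0,"wz":0}]'
python3 -m inch '[{"gripper":0.4,"dx":0.003,"dy":0.01,"dz":0.02,"wx":0,"wy":0,"wz":0},{"gripper":0.4,"dx":0.007,"dy":0.03,"dz":0.03,"wx":0,"wy":0,"wz":0},{"gripper":0.4,"dx":0.012,"dy":0.06,"dz":0.03,"wx":0,"wy":0,"wz":0},{"gripper":0.4,"dx":0.017,"dy":0.09,"dz":0.03,"wx":0,"wy":0,"wz":0},{"gripper":0.4,"dx":0.023,"dy":0.12,"dz":0.03,"wx":0,"wy":0,"wz":0}]'
python3 -m inch '[{"gripper":0.4,"dx":0.006,"dy":0.032,"dz":0,"wx":0,"wy":0,"wz":0},{"gripper":0.4,"dx":0.012,"dy":0.065,"dz":0,"wx":0,"wy":0,"wz":0},{"gripper":0.4,"dx":0.018,"dy":0.1,"dz":0,"wx":0,"wy":0,"wz":0},{"gripper":0.4,"dx":0.025,"dy":0.135,"dz":0,"wx":0,"wy":0,"wz":0},{"gripper":0.4,"dx":0.032,"dy":0.17,"dz":0,"wx":0,"wy":0,"wz":0}]'
python3 -m inch '[{"gripper":0.4,"dx":0.007,"dy":0.035,"dz":0,"wx":0,"wy":0,"wz":0},{"gripper":0.4,"dx":0.014,"dy":0.07,"dz":0,"wx":0,"wy":0,"wz":0},{"gripper":0.4,"dx":0.021,"dy":0.105,"dz":0,"wx":0,"wy":0,"wz":0},{"gripper":0.4,"dx":0.026,"dy":0.135,"dz":0,"wx":0,"wy":0,"wz":0},{"gripper":0.4,"dx":0.028,"dy":0.145,"dz":0,"wx":0,"wy":0,"wz":0}]'
python3 -m inch '[{"gripper":0.4,"dx":0,"dy":0,"dz":0,"wx":0,"wy":0,"wz":0},{"gripper":0.4,"dx":0,"dy":0,"dz":0,"wx":0,"wy":0,"wz":0},{"gripper":0.4,"dx":0,"dy":0,"dz":0,"wx":0,"wy":0,"wz":0},{"gripper":0.4,"dx":0,"dy":0,"dz":0,"wx":0,"wy":0,"wz":0},{"gripper":0.4,"dx":0,"dy":0,"dz":0,"wx":0,"wy":0,"wz":0}]'
python3 - <<'E'
from h import *
s=manip.read_state();print(s["clock"],s["eef_pos"],s["eef_rot"],s["finger_gap"])
w=manip.camera("wrist");P=np.r_[s["eef_pos"],s["eef_rot"]];np.save("w3.npy",P);cv2.imwrite("pics/w3.png",w)
for X in([478.05,224.7,12],[497.6,115.8,62.5],[497.6,115.8,92]):print(wproj(P,np.array(X)))
E
```

```text
clock: 3.53
eef_pos: [414.1, -319.2, 174.8]
eef_rot: [-3.141, -0.0, 1.749]
wrist_force: [0.8, -0.5, -1.9]
finger_gap: 52.9
finger_force: 20.0
clock: 3.95
eef_pos: [437.0, -198.2, 202.9]
eef_rot: [-3.141, -0.0, 1.748]
wrist_force: [0.1, 0.6, -3.2]
finger_gap: 52.4
finger_force: 20.0
clock: 4.37
eef_pos: [469.1, -27.8, 202.9]
eef_rot: [-3.141, 0.0, 1.749]
wrist_force: [1.3, -0.3, -3.4]
finger_gap: 53.0
finger_force: 20.0
clock: 4.78
eef_pos: [497.2, 118.8, 202.6]
eef_rot: [-3.141, -0.0, 1.752]
wrist_force: [0.4, 0.0, -2.9]
finger_gap: 52.5
finger_force: 20.0
clock: 5.2
eef_pos: [497.5, 114.6, 202.6]
eef_rot: [3.142, 0.0, 1.748]
wrist_force: [0.4, -1.0, -2.5]
finger_gap: 52.8
finger_force: 20.0
5.2 [497.48767877 114.56842787 202.60658203] [3.14151697e+00 9.55528451e-05 1.74775220e+00] 52.841251090029594
[253.39898067  81.25994514]
[253.40440682 177.4648589 ]
[253.31849627 183.42972112]
```

View pics/w3.png

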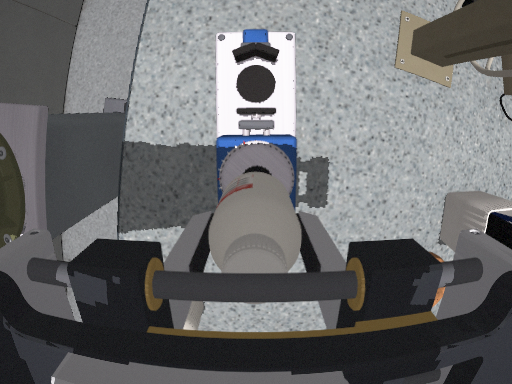

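The clamp is in view, square to the image. The seat disc is at about (256,83), with the V jaw at (256,52) above it and the pad bar at (256,112) below. The held bottle is upright and centred between the fingers. I'll get the seat's exact centroid.

```bash
python3 - <<'E'
from h import *
P=np.load("w3.npy");w=cv2.imread("pics/w3.png").max(2)
def blob(x0,y0,x1,y1,t=70):
    n,l,s,c=cv2.connectedComponentsWithStats((w[y0:y1,x0:x1]<t).astype(np.uint8));i=1+np.argmax(s[1:,4]);return c[i]+[x0,y0],s[i]
c,s=blob(230,64,282,104);print("seat",c,s,wray(P,*c,12))
c2,s2=blob(225,105,290,117);print("pad",c2,s2,wray(P,*c2,56))
# yaw from plate left edge: white plate columns per row
g=cv2.imread("pics/w3.png").min(2)
L=[];Rr=[]
for v in(64,78,92,104,126):
    u=np.where(g[v,200:310]>170)[0]+200;L.append(wray(P,u[0]-.5,v,12));Rr.append(wray(P,u[-1]+.5,v,12))
for E_ in(L,Rr):
    E_=np.array(E_);k=np.polyfit(E_[:,1],E_[:,0],1);print("yaw",-np.degrees(np.arctan(k[0])))
print("mid", (np.array(L)+Rr)/2, np.linalg.norm(np.array(L)-Rr,axis=1))
E
```

```text
seat [255.42374429  83.26849315] [   7    1   38   37 1095] [480.9424099  222.64071426  12.        ]
pad [256.05263158 110.63636364] [ 12   3  39   6 209] [487.63545772 188.09973033  56.        ]
yaw 12.297384641892581
yaw 13.916363492550058
mid [[472.12272529 247.61822085  12.        ]
 [478.38989295 230.53834053  12.        ]
 [475.96277815 211.76964916  12.        ]
 [484.19061112 198.03144751  12.        ]
 [490.95298706 171.03537219  12.        ]] [130.38832558 136.56775142 125.24428287 136.82192289 133.76196269]
```

The two cameras agree on the bottle-to-seat displacement to 1.5 mm, and the wrist camera's constant 3 px sideways bias shows on the fingers too. The target TCP is (478.2, 222.6).

```bash
python3 -m inch '[{"gripper":0.4,"dx":-0.003,"dy":0.015,"dz":0,"wx":0,"wy":0,"wz":0},{"gripper":0.4,"dx":-0.008,"dy":0.045,"dz":0,"wx":0,"wy":0,"wz":0},{"gripper":0.4,"dx":-0.0135,"dy":0.075,"dz":0,"wx":0,"wy":0,"wz":0},{"gripper":0.4,"dx":-0.0175,"dy":0.098,"dz":0,"wx":0,"wy":0,"wz":0},{"gripper":0.4,"dx":-0.0193,"dy":0.108,"dz":0,"wx":0,"wy":0,"wz":0}]'
python3 -m inch '[{"gripper":0.4,"dx":0,"dy":0,"dz":-0.01,"wx":0,"wy":0,"wz":0},{"gripper":0.4,"dx":0,"dy":0,"dz":-0.025,"wx":0,"wy":0,"wz":0},{"gripper":0.4,"dx":0,"dy":0,"dz":-0.045,"wx":0,"wy":0,"wz":0},{"gripper":0.4,"dx":0,"dy":0,"dz":-0.055,"wx":0,"wy":0,"wz":0},{"gripper":0.4,"dx":0,"dy":0,"dz":-0.06,"wx":0,"wy":0,"wz":0}]'
python3 -m inch '[{"gripper":0.4,"dx":0,"dy":0,"dz":0,"wx":0,"wy":0,"wz":0},{"gripper":0.4,"dx":0,"dy":0,"dz":0,"wx":0,"wy":0,"wz":0},{"gripper":0.4,"dx":0,"dy":0,"dz":0,"wx":0,"wy":0,"wz":0},{"gripper":0.4,"dx":0,"dy":0,"dz":0,"wx":0,"wy":0,"wz":0},{"gripper":0.4,"dx":0,"dy":0,"dz":0,"wx":0,"wy":0,"wz":0}]'
```

```text
clock: 5.67
eef_pos: [477.7, 225.4, 202.5]
eef_rot: [3.142, -0.0, 1.75]
wrist_force: [0.2, -0.2, -1.6]
finger_gap: 52.5
finger_force: 20.0
clock: 6.08
eef_pos: [477.8, 222.3, 140.5]
eef_rot: [-3.139, 0.001, 1.748]
wrist_force: [0.3, -0.2, -1.5]
finger_gap: 52.6
finger_force: 20.0
clock: 6.5
eef_pos: [478.5, 223.6, 143.1]
eef_rot: [3.141, -0.0, 1.749]
wrist_force: [0.7, -0.1, -2.6]
finger_gap: 52.6
finger_force: 20.0
```

```bash
python3 -m inch '[{"gripper":0.4,"dx":-0.0003,"dy":-0.0008,"dz":-0.012,"wx":0,"wy":0,"wz":0},{"gripper":0.4,"dx":-0.0003,"dy":-0.0008,"dz":-0.025,"wx":0,"wy":0,"wz":0},{"gripper":0.4,"dx":-0.0003,"dy":-0.0008,"dz":-0.035,"wx":0,"wy":0,"wz":0},{"gripper":0.4,"dx":-0.0003,"dy":-0.0008,"dz":-0.04,"wx":0,"wy":0,"wz":0},{"gripper":0.4,"dx":-0.0003,"dy":-0.0008,"dz":-0.042,"wx":0,"wy":0,"wz":0}]'
python3 -m inch '[{"gripper":0.4,"dx":0,"dy":0,"dz":-0.008,"wx":0,"wy":0,"wz":0},{"gripper":0.4,"dx":0,"dy":0,"dz":-0.02,"wx":0,"wy":0,"wz":0},{"gripper":0.4,"dx":0,"dy":0,"dz":-0.030,"wx":0,"wy":0,"wz":0},{"gripper":0.4,"dx":0,"dy":0,"dz":-0.036,"wx":0,"wy":0,"wz":0},{"gripper":0.4,"dx":0,"dy":0,"dz":-0.038,"wx":0,"wy":0,"wz":0}]'
python3 -m inch '[{"gripper":0.4,"dx":0,"dy":0,"dz":-0.001,"wx":0,"wy":0,"wz":0},{"gripper":0.4,"dx":0,"dy":0,"dz":-0.002,"wx":0,"wy":0,"wz":0},{"gripper":0.4,"dx":0,"dy":0,"dz":-0.003,"wx":0,"wy":0,"wz":0},{"gripper":0.4,"dx":0,"dy":0,"dz":-0.004,"wx":0,"wy":0,"wz":0},{"gripper":0.4,"dx":0,"dy":0,"dz":-0.005,"wx":0,"wy":0,"wz":0}]'
python3 -m inch '[{"gripper":0.4,"dx":0,"dy":0,"dz":-0.0005,"wx":0,"wy":0,"wz":0},{"gripper":0.4,"dx":0,"dy":0,"dz":-0.0010,"wx":0,"wy":0,"wz":0},{"gripper":0.4,"dx":0,"dy":0,"dz":-0.001,"wx":0,"wy":0,"wz":0},{"gripper":0.4,"dx":0,"dy":0,"dz":-0.001,"wx":0,"wy":0,"wz":0},{"gripper":0.4,"dx":0,"dy":0,"dz":-0.001,"wx":0,"wy":0,"wz":0}]'
```

```text
clock: 6.92
eef_pos: [477.7, 222.7, 99.8]
eef_rot: [-3.141, 0.0, 1.749]
wrist_force: [-0.2, -1.4, -3.0]
finger_gap: 52.2
finger_force: 20.0
clock: 7.33
eef_pos: [477.5, 222.7, 61.4]
eef_rot: [-3.14, 0.0, 1.749]
wrist_force: [-0.4, -0.0, -2.1]
finger_gap: 52.6
finger_force: 20.0
clock: 7.75
eef_pos: [478.1, 222.8, 57.6]
eef_rot: [3.141, -0.0, 1.749]
wrist_force: [0.0, -0.2, -1.8]
finger_gap: 52.8
finger_force: 20.0
clock: 8.17
eef_pos: [477.9, 222.8, 56.5]
eef_rot: [3.142, -0.0, 1.749]
wrist_force: [0.4, -0.1, -2.4]
finger_gap: 53.0
finger_force: 20.0
```

```bash
python3 -m inch '[{"gripper":0.4,"dx":0,"dy":0,"dz":-0.0005,"wx":0,"wy":0,"wz":0},{"gripper":0.4,"dx":0,"dy":0,"dz":-0.0010,"wx":0,"wy":0,"wz":0},{"gripper":0.4,"dx":0,"dy":0,"dz":-0.0015,"wx":0,"wy":0,"wz":0},{"gripper":0.4,"dx":0,"dy":0,"dz":-0.0015,"wx":0,"wy":0,"wz":0},{"gripper":0.4,"dx":0,"dy":0,"dz":-0.0015,"wx":0,"wy":0,"wz":0}]'
python3 -m inch '[{"gripper":0.4,"dx":0,"dy":0,"dz":-0.0003,"wx":0,"wy":0,"wz":0},{"gripper":0.4,"dx":0,"dy":0,"dz":-0.0006,"wx":0,"wy":0,"wz":0},{"gripper":0.4,"dx":0,"dy":0,"dz":-0.0006,"wx":0,"wy":0,"wz":0},{"gripper":0.4,"dx":0,"dy":0,"dz":-0.0006,"wx":0,"wy":0,"wz":0},{"gripper":0.4,"dx":0,"dy":0,"dz":-0.0006,"wx":0,"wy":0,"wz":0}]'
```

```text
clock: 8.58
eef_pos: [477.9, 222.8, 54.9]
eef_rot: [-3.141, 0.0, 1.749]
wrist_force: [-0.9, 0.1, -2.1]
finger_gap: 52.5
finger_force: 20.0
clock: 9.0
eef_pos: [478.0, 222.9, 54.6]
eef_rot: [3.141, -0.0, 1.749]
wrist_force: [-2.3, 0.7, 4.7]
finger_gap: 52.5
finger_force: 20.0
```

The force has turned to +4.7 N, so the bottle stands on the seat. Letting go and rising straight up.

```bash
python3 -m inch '[{"gripper":0.6,"dx":0,"dy":0,"dz":0,"wx":0,"wy":0,"wz":0},{"gripper":0.65,"dx":0,"dy":0,"dz":0,"wx":0,"wy":0,"wz":0},{"gripper":0.7,"dx":0,"dy":0,"dz":0,"wx":0,"wy":0,"wz":0},{"gripper":0.75,"dx":0,"dy":0,"dz":0,"wx":0,"wy":0,"wz":0},{"gripper":0.85,"dx":0,"dy":0,"dz":0,"wx":0,"wy":0,"wz":0}]'
python3 -m inch '[{"gripper":0.85,"dx":0,"dy":0,"dz":0,"wx":0,"wy":0,"wz":0},{"gripper":0.85,"dx":0,"dy":0,"dz":0.004,"wx":0,"wy":0,"wz":0},{"gripper":0.85,"dx":0,"dy":0,"dz":0.015,"wx":0,"wy":0,"wz":0},{"gripper":0.85,"dx":0,"dy":0,"dz":0.035,"wx":0,"wy":0,"wz":0},{"gripper":0.85,"dx":0,"dy":0,"dz":0.06,"wx":0,"wy":0,"wz":0}]'
python3 -m inch '[{"gripper":0.85,"dx":0,"dy":0,"dz":0.03,"wx":0,"wy":0,"wz":0},{"gripper":0.85,"dx":0,"dy":0,"dz":0.06,"wx":0,"wy":0,"wz":0},{"gripper":0.85,"dx":0,"dy":0,"dz":0.08,"wx":0,"wy":0,"wz":0},{"gripper":0.85,"dx":0,"dy":0,"dz":0.088,"wx":0,"wy":0,"wz":0},{"gripper":0.85,"dx":0,"dy":0,"dz":0.09,"wx":0,"wy":0,"wz":0}]'
```

```text
clock: 9.42
eef_pos: [477.9, 222.8, 54.3]
eef_rot: [-3.142, 0.0, 1.749]
wrist_force: [0.2, 0.1, 0.2]
finger_gap: 74.3
finger_force: 0.0
clock: 9.83
eef_pos: [477.3, 222.6, 114.9]
eef_rot: [-3.14, 0.0, 1.749]
wrist_force: [0.9, 0.3, -0.4]
finger_gap: 79.6
finger_force: 0.0
clock: 10.25
eef_pos: [478.3, 223.0, 206.3]
eef_rot: [3.139, -0.001, 1.749]
wrist_force: [-0.4, -0.2, -0.8]
finger_gap: 79.8
finger_force: 0.0
```

```bash
python3 -m inch '[{"gripper":0.85,"dx":0.003,"dy":-0.015,"dz":0,"wx":0,"wy":0,"wz":0},{"gripper":0.85,"dx":0.008,"dy":-0.045,"dz":0,"wx":0,"wy":0,"wz":0},{"gripper":0.85,"dx":0.0135,"dy":-0.075,"dz":0,"wx":0,"wy":0,"wz":0},{"gripper":0.85,"dx":0.0175,"dy":-0.098,"dz":0,"wx":0,"wy":0,"wz":0},{"gripper":0.85,"dx":0.0195,"dy":-0.107,"dz":0,"wx":0,"wy":0,"wz":0}]'
python3 -m inch '[{"gripper":0.6,"dx":0,"dy":0,"dz":-0.01,"wx":0,"wy":0,"wz":0},{"gripper":0.6,"dx":0,"dy":0,"dz":-0.025,"wx":0,"wy":0,"wz":0},{"gripper":0.6,"dx":0,"dy":0,"dz":-0.035,"wx":0,"wy":0,"wz":0},{"gripper":0.6,"dx":0,"dy":0,"dz":-0.038,"wx":0,"wy":0,"wz":0},{"gripper":0.6,"dx":0,"dy":0,"dz":-0.038,"wx":0,"wy":0,"wz":0}]'
python3 -m inch '[{"gripper":0.6,"dx":0,"dy":0,"dz":0,"wx":0,"wy":0,"wz":0},{"gripper":0.6,"dx":0,"dy":0,"dz":0,"wx":0,"wy":0,"wz":0},{"gripper":0.6,"dx":0,"dy":0,"dz":0,"wx":0,"wy":0,"wz":0},{"gripper":0.6,"dx":0,"dy":0,"dz":0,"wx":0,"wy":0,"wz":0},{"gripper":0.6,"dx":0,"dy":0,"dz":0,"wx":0,"wy":0,"wz":0}]'
python3 - <<'E'
from h import *
s=manip.read_state();print(s["clock"],s["eef_pos"],s["eef_rot"],s["moment"])
w=manip.camera("wrist");P=np.r_[s["eef_pos"],s["eef_rot"]];np.save("w4.npy",P);cv2.imwrite("pics/w4.png",w)
for X in([497.6,115.8,62.5],[497.6,115.8,92],[478.05,224.7,121]):print(wproj(P,np.array(X)))
E
```

```text
clock: 10.67
eef_pos: [497.2, 113.4, 203.0]
eef_rot: [-3.139, 0.0, 1.747]
wrist_force: [0.2, 0.0, -0.6]
finger_gap: 79.8
finger_force: 0.0
clock: 11.08
eef_pos: [496.8, 116.5, 165.0]
eef_rot: [-3.139, -0.0, 1.75]
wrist_force: [-0.2, -0.1, 0.4]
finger_gap: 57.0
finger_force: 0.0
clock: 11.5
eef_pos: [497.5, 115.8, 166.6]
eef_rot: [3.141, 0.0, 1.749]
wrist_force: [-0.3, 0.7, 0.5]
finger_gap: 56.5
finger_force: 0.0
11.5 [497.52302444 115.84162104 166.64279087] [3.14104048e+00 8.63997240e-06 1.74924570e+00] [-0.04995208 -0.12617809  0.03013904]
[252.98544716 186.13976238]
[252.85909104 193.83708083]
[252.67278063  60.41172694]
```

View pics/w4.png

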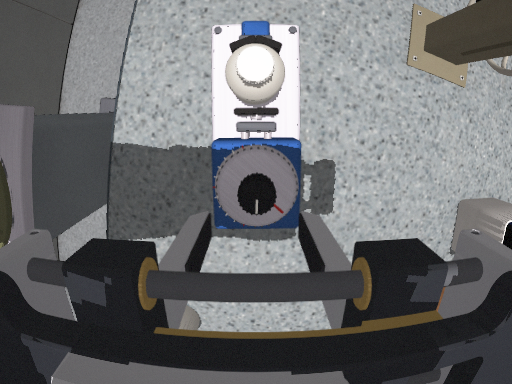

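The bottle stands upright at about (255,70) between the jaws. The knob is at (257,193), its white line pointing down to (257,210), and the red ring mark is at (280,210). I'll check the bottle's offset numerically and save the mark directions as a reference.

```bash
python3 - <<'E'
from h import *
P=np.load("w4.npy");w=cv2.imread("pics/w4.png");g=w.min(2)
m=(g>225).astype(np.uint8)[40:110,220:290]
n,l,s,c=cv2.connectedComponentsWithStats(m);i=1+np.argmax(s[1:,4]);ct=max(cv2.findContours((l==i).astype(np.uint8),0,1)[0],key=len)
e=cv2.minEnclosingCircle(ct);u=e[0][0]+220,e[0][1]+40;print("cap",s[i],u,e[1],wray(P,*u,121))
print("column 256",[int(x) for x in w.max(2)[44:120:2,256]])
r=(w[:,:,2].astype(int)-w[:,:,1]>40)[190:225,262:300];ys,xs=np.where(r);print("mark",xs.mean()+262,ys.mean()+190)
E
```

```text
cap [  15    6   40   35 1048] (254.5, 63.5) 19.65970230102539 [479.82474714 222.55773077 121.        ]
column 256 [216, 249, 254, 254, 254, 254, 254, 255, 255, 255, 255, 255, 255, 255, 255, 255, 255, 255, 254, 172, 115, 129, 224, 220, 214, 206, 196, 186, 153, 118, 125, 136, 89, 52, 53, 146, 251, 235]
mark 277.93333333333334 208.26666666666665
```

The bottle is centred on the seat to well under 1 mm. Descending round the knob now, fingertips staying about 5 mm above the ring.

```bash
python3 -m inch '[{"gripper":0.6,"dx":0,"dy":0,"dz":-0.01,"wx":0,"wy":0,"wz":0},{"gripper":0.6,"dx":0,"dy":0,"dz":-0.025,"wx":0,"wy":0,"wz":0},{"gripper":0.6,"dx":0,"dy":0,"dz":-0.045,"wx":0,"wy":0,"wz":0},{"gripper":0.6,"dx":0,"dy":0,"dz":-0.06,"wx":0,"wy":0,"wz":0},{"gripper":0.6,"dx":0,"dy":0,"dz":-0.067,"wx":0,"wy":0,"wz":0}]'
python3 -m inch '[{"gripper":0.6,"dx":0,"dy":0,"dz":-0.007,"wx":0,"wy":0,"wz":0},{"gripper":0.6,"dx":0,"dy":0,"dz":-0.015,"wx":0,"wy":0,"wz":0},{"gripper":0.6,"dx":0,"dy":0,"dz":-0.022,"wx":0,"wy":0,"wz":0},{"gripper":0.6,"dx":0,"dy":0,"dz":-0.027,"wx":0,"wy":0,"wz":0},{"gripper":0.6,"dx":0,"dy":0,"dz":-0.03,"wx":0,"wy":0,"wz":0}]'
python3 -m inch '[{"gripper":0.5,"dx":0,"dy":0,"dz":0,"wx":0,"wy":0,"wz":0},{"gripper":0.45,"dx":0,"dy":0,"dz":0,"wx":0,"wy":0,"wz":0},{"gripper":0.4,"dx":0,"dy":0,"dz":0,"wx":0,"wy":0,"wz":0},{"gripper":0.4,"dx":0,"dy":0,"dz":0,"wx":0,"wy":0,"wz":0},{"gripper":0.4,"dx":0,"dy":0,"dz":0,"wx":0,"wy":0,"wz":0}]' 50
```

```text
clock: 11.97
eef_pos: [496.4, 115.6, 96.9]
eef_rot: [-3.139, -0.0, 1.749]
wrist_force: [0.5, 0.5, -0.8]
finger_gap: 56.2
finger_force: 0.0
clock: 12.38
eef_pos: [497.4, 115.8, 68.8]
eef_rot: [-3.141, 0.0, 1.749]
wrist_force: [0.4, -0.2, -0.3]
finger_gap: 56.1
finger_force: 0.0
clock: 12.8
eef_pos: [497.6, 115.8, 69.7]
eef_rot: [3.141, -0.0, 1.749]
wrist_force: [0.0, -0.6, 1.4]
finger_gap: 37.8
finger_force: 0.2
```

```bash
python3 -m inch '[{"gripper":0.2,"dx":0,"dy":0,"dz":0,"wx":0,"wy":0,"wz":0},{"gripper":0.2,"dx":0,"dy":0,"dz":0,"wx":0,"wy":0,"wz":0},{"gripper":0.2,"dx":0,"dy":0,"dz":0,"wx":0,"wy":0,"wz":0},{"gripper":0.2,"dx":0,"dy":0,"dz":0,"wx":0,"wy":0,"wz":0},{"gripper":0.2,"dx":0,"dy":0,"dz":0,"wx":0,"wy":0,"wz":0}]' 50
python3 -c "
from h import *
s=manip.read_state();print(s['moment'],s['wrist_force'],s['effort'],s['joints'])"
```

```text
clock: 13.22
eef_pos: [499.1, 116.1, 69.9]
eef_rot: [3.137, -0.0, 1.749]
wrist_force: [13.3, 3.0, -6.2]
finger_gap: 33.2
finger_force: 50.0
[ 0.3984444  -2.11615777  0.00937776] [13.25546104  3.02230772 -6.22120264] [ 6.53518899e-02 -5.31323361e+01 -2.52099985e+01 -6.15903432e-02
  2.96289928e+00  5.17997111e-02] [ 1.56991569e-01  3.73918094e-01  1.76583450e+00  1.25911738e-04
  9.97247520e-01 -2.14865211e-02]
```

The knob pushes the tool 13 N along +x, so its centre sits about 1.5 mm beyond the commanded point. I'll centre on it, then turn the first free 14°.

```bash
cat > m.py <<'E'
from cell import manip
s=manip.read_state();print("   M",s["moment"].round(3),"F",s["wrist_force"].round(1),"yaw",round(s["eef_rot"][2],4))
E
python3 -m inch '[{"gripper":0.2,"dx":0.0008,"dy":0.0002,"dz":0,"wx":0,"wy":0,"wz":0},{"gripper":0.2,"dx":0.0015,"dy":0.0003,"dz":0,"wx":0,"wy":0,"wz":0},{"gripper":0.2,"dx":0.0015,"dy":0.0003,"dz":0,"wx":0,"wy":0,"wz":0},{"gripper":0.2,"dx":0.0015,"dy":0.0003,"dz":0,"wx":0,"wy":0,"wz":0},{"gripper":0.2,"dx":0.0015,"dy":0.0003,"dz":0,"wx":0,"wy":0,"wz":0}]' 50; python3 m.py
python3 -m inch '[{"gripper":0.2,"dx":0,"dy":0,"dz":0,"wx":0,"wy":0,"wz":-1},{"gripper":0.2,"dx":0,"dy":0,"dz":0,"wx":0,"wy":0,"wz":-2},{"gripper":0.2,"dx":0,"dy":0,"dz":0,"wx":0,"wy":0,"wz":-3},{"gripper":0.2,"dx":0,"dy":0,"dz":0,"wx":0,"wy":0,"wz":-4},{"gripper":0.2,"dx":0,"dy":0,"dz":0,"wx":0,"wy":0,"wz":-5}]'; python3 m.py
python3 -m inch '[{"gripper":0.2,"dx":0,"dy":0,"dz":0,"wx":0,"wy":0,"wz":-1},{"gripper":0.2,"dx":0,"dy":0,"dz":0,"wx":0,"wy":0,"wz":-2},{"gripper":0.2,"dx":0,"dy":0,"dz":0,"wx":0,"wy":0,"wz":-3},{"gripper":0.2,"dx":0,"dy":0,"dz":0,"wx":0,"wy":0,"wz":-4},{"gripper":0.2,"dx":0,"dy":0,"dz":0,"wx":0,"wy":0,"wz":-5}]'; python3 m.py
```

```text
clock: 13.63
eef_pos: [499.3, 116.1, 69.8]
eef_rot: [3.14, 0.0, 1.749]
wrist_force: [1.5, 0.6, 5.6]
finger_gap: 33.0
finger_force: 50.0
   M [-0.109 -0.172 -0.001] F [1.5 0.6 5.6] yaw 1.7492
clock: 14.05
eef_pos: [499.4, 116.1, 69.8]
eef_rot: [3.14, -0.0, 1.661]
wrist_force: [4.2, 1.0, 5.5]
finger_gap: 32.5
finger_force: 50.0
   M [ 0.006 -0.504  0.252] F [4.2 1.  5.5] yaw 1.661
clock: 14.47
eef_pos: [499.6, 116.2, 69.8]
eef_rot: [3.14, -0.0, 1.574]
wrist_force: [5.8, 0.4, 4.4]
finger_gap: 33.0
finger_force: 50.0
   M [ 0.018 -0.847  0.273] F [5.8 0.4 4.4] yaw 1.5735
```

```bash
python3 -m inch '[{"gripper":0.2,"dx":0.0003,"dy":0,"dz":0,"wx":0,"wy":0,"wz":-1},{"gripper":0.2,"dx":0.0005,"dy":0,"dz":0,"wx":0,"wy":0,"wz":-2},{"gripper":0.2,"dx":0.0005,"dy":0,"dz":0,"wx":0,"wy":0,"wz":-3},{"gripper":0.2,"dx":0.0005,"dy":0,"dz":0,"wx":0,"wy":0,"wz":-4},{"gripper":0.2,"dx":0.0005,"dy":0,"dz":0,"wx":0,"wy":0,"wz":-5}]'; python3 m.py
python3 -m inch '[{"gripper":0.2,"dx":0,"dy":0,"dz":0,"wx":0,"wy":0,"wz":-1},{"gripper":0.2,"dx":0,"dy":0,"dz":0,"wx":0,"wy":0,"wz":-2},{"gripper":0.2,"dx":0,"dy":0,"dz":0,"wx":0,"wy":0,"wz":-3},{"gripper":0.2,"dx":0,"dy":0,"dz":0,"wx":0,"wy":0,"wz":-4},{"gripper":0.2,"dx":0,"dy":0,"dz":0,"wx":0,"wy":0,"wz":-5}]'; python3 m.py
python3 -m inch '[{"gripper":0.2,"dx":0,"dy":0,"dz":0,"wx":0,"wy":0,"wz":-1},{"gripper":0.2,"dx":0,"dy":0,"dz":0,"wx":0,"wy":0,"wz":-2},{"gripper":0.2,"dx":0,"dy":0,"dz":0,"wx":0,"wy":0,"wz":-3},{"gripper":0.2,"dx":0,"dy":0,"dz":0,"wx":0,"wy":0,"wz":-4},{"gripper":0.2,"dx":0,"dy":0,"dz":0,"wx":0,"wy":0,"wz":-5}]'; python3 m.py
```

```text
clock: 14.88
eef_pos: [499.8, 116.1, 69.8]
eef_rot: [3.14, -0.0, 1.486]
wrist_force: [3.1, 0.7, 6.2]
finger_gap: 32.8
finger_force: 50.0
   M [ 0.043 -0.41   0.282] F [3.1 0.7 6.2] yaw 1.4862
clock: 15.3
eef_pos: [500.0, 116.2, 69.8]
eef_rot: [3.14, -0.0, 1.399]
wrist_force: [4.1, -0.1, 6.5]
finger_gap: 33.2
finger_force: 50.0
   M [ 0.005 -0.661  0.255] F [ 4.1 -0.1  6.5] yaw 1.3989
clock: 15.72
eef_pos: [500.1, 116.1, 69.8]
eef_rot: [3.14, -0.001, 1.312]
wrist_force: [5.4, 0.3, 5.1]
finger_gap: 32.9
finger_force: 50.0
   M [-0.058 -0.918  0.28 ] F [5.4 0.3 5.1] yaw 1.3116
```

```bash
python3 -m inch '[{"gripper":0.2,"dx":0.0003,"dy":0,"dz":0,"wx":0,"wy":0,"wz":-1},{"gripper":0.2,"dx":0.0005,"dy":0,"dz":0,"wx":0,"wy":0,"wz":-2},{"gripper":0.2,"dx":0.0005,"dy":0,"dz":0,"wx":0,"wy":0,"wz":-3},{"gripper":0.2,"dx":0.0005,"dy":0,"dz":0,"wx":0,"wy":0,"wz":-4},{"gripper":0.2,"dx":0.0005,"dy":0,"dz":0,"wx":0,"wy":0,"wz":-5}]'; python3 m.py
python3 -m inch '[{"gripper":0.2,"dx":0,"dy":0,"dz":0,"wx":0,"wy":0,"wz":-1},{"gripper":0.2,"dx":0,"dy":0,"dz":0,"wx":0,"wy":0,"wz":-2},{"gripper":0.2,"dx":0,"dy":0,"dz":0,"wx":0,"wy":0,"wz":-3},{"gripper":0.2,"dx":0,"dy":0,"dz":0,"wx":0,"wy":0,"wz":-4},{"gripper":0.2,"dx":0,"dy":0,"dz":0,"wx":0,"wy":0,"wz":-5}]'; python3 m.py
```

```text
clock: 16.13
eef_pos: [500.3, 116.1, 69.8]
eef_rot: [3.141, -0.0, 1.224]
wrist_force: [4.0, -0.3, 6.2]
finger_gap: 32.9
finger_force: 50.0
   M [-0.123 -0.373  0.289] F [ 4.  -0.3  6.2] yaw 1.2243
clock: 16.55
eef_pos: [500.5, 116.0, 69.8]
eef_rot: [3.14, -0.001, 1.137]
wrist_force: [4.8, -0.5, 6.1]
finger_gap: 32.8
finger_force: 50.0
   M [-0.169 -0.648  0.322] F [ 4.8 -0.5  6.1] yaw 1.1371
```

The torque is starting to rise, from about 0.27 to 0.32. Switching to finer steps.

```bash
python3 -m inch '[{"gripper":0.2,"dx":0.0003,"dy":0,"dz":0,"wx":0,"wy":0,"wz":-0.5},{"gripper":0.2,"dx":0.0003,"dy":0,"dz":0,"wx":0,"wy":0,"wz":-1},{"gripper":0.2,"dx":0.0003,"dy":0,"dz":0,"wx":0,"wy":0,"wz":-1.5},{"gripper":0.2,"dx":0.0003,"dy":0,"dz":0,"wx":0,"wy":0,"wz":-2},{"gripper":0.2,"dx":0.0003,"dy":0,"dz":0,"wx":0,"wy":0,"wz":-2.5}]'; python3 m.py
```

```text
clock: 16.97
eef_pos: [500.6, 116.0, 69.8]
eef_rot: [3.141, -0.0, 1.094]
wrist_force: [2.0, -1.6, 6.5]
finger_gap: 32.7
finger_force: 50.0
   M [-0.21  -0.391  0.325] F [ 2.  -1.6  6.5] yaw 1.0939
```

```bash
python3 -m inch '[{"gripper":0.2,"dx":0,"dy":0,"dz":0,"wx":0,"wy":0,"wz":-0.5},{"gripper":0.2,"dx":0,"dy":0,"dz":0,"wx":0,"wy":0,"wz":-1},{"gripper":0.2,"dx":0,"dy":0,"dz":0,"wx":0,"wy":0,"wz":-1.5},{"gripper":0.2,"dx":0,"dy":0,"dz":0,"wx":0,"wy":0,"wz":-2},{"gripper":0.2,"dx":0,"dy":0,"dz":0,"wx":0,"wy":0,"wz":-2.5}]'; python3 m.py
```

```text
clock: 17.38
eef_pos: [500.7, 115.9, 69.8]
eef_rot: [3.14, -0.0, 1.05]
wrist_force: [3.7, -1.6, 6.1]
finger_gap: 32.8
finger_force: 50.0
   M [-0.282 -0.44   0.28 ] F [ 3.7 -1.6  6.1] yaw 1.0502
```

```bash
cat > mm.py <<'E'
from cell import manip
import numpy as np
M=[]
for _ in range(8):
    s=manip.read_state();M.append(s["moment"][2]);manip.camera("wrist")
print("   Mz",np.round(M,3),"mean",np.mean(M).round(4),"F",s["wrist_force"].round(1),"yaw",s["eef_rot"][2].round(4),s["clock"])
E
python3 mm.py
python3 -m inch '[{"gripper":0.2,"dx":0,"dy":0,"dz":0,"wx":0,"wy":0,"wz":-0.5},{"gripper":0.2,"dx":0,"dy":0,"dz":0,"wx":0,"wy":0,"wz":-1},{"gripper":0.2,"dx":0,"dy":0,"dz":0,"wx":0,"wy":0,"wz":-1.5},{"gripper":0.2,"dx":0,"dy":0,"dz":0,"wx":0,"wy":0,"wz":-2},{"gripper":0.2,"dx":0,"dy":0,"dz":0,"wx":0,"wy":0,"wz":-2.5}]'; python3 mm.py
```

```text
Mz [0.28  0.22  0.262 0.258 0.209 0.294 0.236 0.235] mean 0.2491 F [ 3.1 -1.3  6.9] yaw 1.0506 17.7333
clock: 18.2
eef_pos: [500.8, 115.9, 69.8]
eef_rot: [3.14, -0.001, 1.007]
wrist_force: [3.0, -2.1, 6.1]
finger_gap: 33.1
finger_force: 50.0
   Mz [0.235 0.236 0.252 0.263 0.196 0.233 0.232 0.21 ] mean 0.2322 F [ 3.7 -2.4  5.9] yaw 1.0069 18.55
```

Averaged readings show no contact yet (0.25, then 0.23). Going on in 5° steps with averaging.

```bash
python3 -m inch '[{"gripper":0.2,"dx":0.0002,"dy":-0.0002,"dz":0,"wx":0,"wy":0,"wz":-1},{"gripper":0.2,"dx":0.0002,"dy":-0.0002,"dz":0,"wx":0,"wy":0,"wz":-2},{"gripper":0.2,"dx":0.0002,"dy":-0.0002,"dz":0,"wx":0,"wy":0,"wz":-3},{"gripper":0.2,"dx":0.0002,"dy":-0.0002,"dz":0,"wx":0,"wy":0,"wz":-4},{"gripper":0.2,"dx":0.0002,"dy":-0.0002,"dz":0,"wx":0,"wy":0,"wz":-5}]'; python3 mm.py
```

```text
clock: 19.02
eef_pos: [500.9, 115.8, 69.8]
eef_rot: [3.14, -0.001, 0.919]
wrist_force: [3.5, -2.6, 6.8]
finger_gap: 32.7
finger_force: 50.0
   Mz [0.287 0.239 0.169 0.19  0.164 0.218 0.174 0.228] mean 0.2085 F [ 2.9 -1.2  6.3] yaw 0.9196 19.3667
```

```bash
python3 -m inch '[{"gripper":0.2,"dx":0,"dy":0,"dz":0,"wx":0,"wy":0,"wz":-0.8},{"gripper":0.2,"dx":0,"dy":0,"dz":0,"wx":0,"wy":0,"wz":-1.6},{"gripper":0.2,"dx":0,"dy":0,"dz":0,"wx":0,"wy":0,"wz":-2.4},{"gripper":0.2,"dx":0,"dy":0,"dz":0,"wx":0,"wy":0,"wz":-3.2},{"gripper":0.2,"dx":0,"dy":0,"dz":0,"wx":0,"wy":0,"wz":-4}]'; python3 mm.py
```

```text
clock: 19.83
eef_pos: [501.0, 115.7, 69.8]
eef_rot: [3.14, -0.001, 0.849]
wrist_force: [4.3, -2.9, 4.8]
finger_gap: 33.2
finger_force: 50.0
   Mz [0.251 0.274 0.228 0.202 0.253 0.228 0.209 0.195] mean 0.2301 F [ 4.5 -2.3  5.9] yaw 0.8497 20.1833
```

```bash
python3 -m inch '[{"gripper":0.2,"dx":0.0002,"dy":-0.0002,"dz":0,"wx":0,"wy":0,"wz":-0.8},{"gripper":0.2,"dx":0.0002,"dy":-0.0002,"dz":0,"wx":0,"wy":0,"wz":-1.6},{"gripper":0.2,"dx":0.0002,"dy":-0.0002,"dz":0,"wx":0,"wy":0,"wz":-2.4},{"gripper":0.2,"dx":0.0002,"dy":-0.0002,"dz":0,"wx":0,"wy":0,"wz":-3.2},{"gripper":0.2,"dx":0.0002,"dy":-0.0002,"dz":0,"wx":0,"wy":0,"wz":-4}]'; python3 mm.py
```

```text
clock: 20.65
eef_pos: [501.1, 115.6, 69.8]
eef_rot: [3.141, -0.001, 0.779]
wrist_force: [4.1, -1.3, 6.4]
finger_gap: 32.7
finger_force: 50.0
   Mz [0.299 0.245 0.198 0.191 0.182 0.162 0.196 0.217] mean 0.2112 F [ 2.8 -1.7  6.1] yaw 0.78 21.0
```

```bash
python3 - <<'E'
from cell import manip
import cv2
a=manip.camera("wrist");cv2.imwrite("pics/w5.png",a)
b=manip.camera("top");cv2.imwrite("pics/t5.png",b)
E
```

```text
(no output)
```

View pics/w5.png

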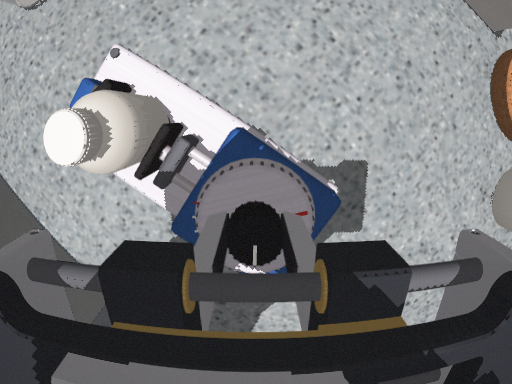

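The knob's white line at (255,250) still points down the image, so it has turned with the fingers and not slipped. The ring mark is at (302,213), and the pad at (158,150) is now close to the bottle. Continuing.

```bash
python3 -m inch '[{"gripper":0.2,"dx":0,"dy":0,"dz":0,"wx":0,"wy":0,"wz":-0.8},{"gripper":0.2,"dx":0,"dy":0,"dz":0,"wx":0,"wy":0,"wz":-1.6},{"gripper":0.2,"dx":0,"dy":0,"dz":0,"wx":0,"wy":0,"wz":-2.4},{"gripper":0.2,"dx":0,"dy":0,"dz":0,"wx":0,"wy":0,"wz":-3.2},{"gripper":0.2,"dx":0,"dy":0,"dz":0,"wx":0,"wy":0,"wz":-4}]'; python3 mm.py
```

```text
clock: 21.57
eef_pos: [501.2, 115.5, 69.8]
eef_rot: [3.14, -0.001, 0.71]
wrist_force: [5.1, -2.1, 5.7]
finger_gap: 32.7
finger_force: 50.0
   Mz [0.253 0.242 0.227 0.25  0.157 0.194 0.233 0.182] mean 0.2173 F [ 4.6 -2.6  5.2] yaw 0.7102 21.9167
```

```bash
python3 -m inch '[{"gripper":0.2,"dx":0.0002,"dy":-0.0002,"dz":0,"wx":0,"wy":0,"wz":-0.8},{"gripper":0.2,"dx":0.0002,"dy":-0.0002,"dz":0,"wx":0,"wy":0,"wz":-1.6},{"gripper":0.2,"dx":0.0002,"dy":-0.0002,"dz":0,"wx":0,"wy":0,"wz":-2.4},{"gripper":0.2,"dx":0.0002,"dy":-0.0002,"dz":0,"wx":0,"wy":0,"wz":-3.2},{"gripper":0.2,"dx":0.0002,"dy":-0.0002,"dz":0,"wx":0,"wy":0,"wz":-4}]'; python3 mm.py
```

```text
clock: 22.38
eef_pos: [501.3, 115.4, 69.8]
eef_rot: [3.141, -0.001, 0.64]
wrist_force: [3.4, -1.4, 6.6]
finger_gap: 32.6
finger_force: 50.0
   Mz [0.326 0.212 0.255 0.203 0.251 0.211 0.207 0.218] mean 0.2353 F [ 3.9 -1.   6.7] yaw 0.6404 22.7333
```

```bash
python3 -m inch '[{"gripper":0.2,"dx":0,"dy":0,"dz":0,"wx":0,"wy":0,"wz":-0.8},{"gripper":0.2,"dx":0,"dy":0,"dz":0,"wx":0,"wy":0,"wz":-1.6},{"gripper":0.2,"dx":0,"dy":0,"dz":0,"wx":0,"wy":0,"wz":-2.4},{"gripper":0.2,"dx":0,"dy":0,"dz":0,"wx":0,"wy":0,"wz":-3.2},{"gripper":0.2,"dx":0,"dy":0,"dz":0,"wx":0,"wy":0,"wz":-4}]'; python3 mm.py
```

```text
clock: 23.2
eef_pos: [501.4, 115.3, 69.8]
eef_rot: [3.141, -0.001, 0.57]
wrist_force: [4.2, -1.9, 6.4]
finger_gap: 32.8
finger_force: 50.0
   Mz [0.344 0.407 0.287 0.261 0.239 0.266 0.239 0.234] mean 0.2846 F [ 3.6 -2.9  5.6] yaw 0.5707 23.55
```

Contact has begun, with the mean rising from 0.22 to 0.285, which is about 5–7 N. Taking smaller steps.

```bash
python3 -m inch '[{"gripper":0.2,"dx":0,"dy":0,"dz":0,"wx":0,"wy":0,"wz":-0.5},{"gripper":0.2,"dx":0,"dy":0,"dz":0,"wx":0,"wy":0,"wz":-1},{"gripper":0.2,"dx":0,"dy":0,"dz":0,"wx":0,"wy":0,"wz":-1.5},{"gripper":0.2,"dx":0,"dy":0,"dz":0,"wx":0,"wy":0,"wz":-2},{"gripper":0.2,"dx":0,"dy":0,"dz":0,"wx":0,"wy":0,"wz":-2.5}]'; python3 mm.py
```

```text
clock: 24.02
eef_pos: [501.4, 115.2, 69.8]
eef_rot: [3.14, -0.001, 0.527]
wrist_force: [4.6, -2.6, 5.4]
finger_gap: 33.0
finger_force: 50.0
   Mz [0.363 0.345 0.329 0.343 0.303 0.298 0.28  0.33 ] mean 0.324 F [ 3.7 -2.3  5.8] yaw 0.5271 24.3667
```

```bash
python3 -m inch '[{"gripper":0.2,"dx":0,"dy":0,"dz":0,"wx":0,"wy":0,"wz":-0.5},{"gripper":0.2,"dx":0,"dy":0,"dz":0,"wx":0,"wy":0,"wz":-1},{"gripper":0.2,"dx":0,"dy":0,"dz":0,"wx":0,"wy":0,"wz":-1.5},{"gripper":0.2,"dx":0,"dy":0,"dz":0,"wx":0,"wy":0,"wz":-2},{"gripper":0.2,"dx":0,"dy":0,"dz":0,"wx":0,"wy":0,"wz":-2.5}]'; python3 mm.py
```

```text
clock: 24.83
eef_pos: [501.5, 115.1, 69.8]
eef_rot: [3.14, -0.001, 0.483]
wrist_force: [3.9, -3.6, 5.2]
finger_gap: 32.7
finger_force: 50.0
   Mz [0.398 0.421 0.376 0.379 0.381 0.402 0.342 0.392] mean 0.3865 F [ 4.8 -4.3  6.2] yaw 0.4835 25.1833
```

The torque is now about 0.39 N m (0.25 + 0.14), and the angle since contact is about 0.2 rad, so both point to around 14 N. Releasing and rising.

```bash
python3 -m inch '[{"gripper":0.4,"dx":0,"dy":0,"dz":0,"wx":0,"wy":0,"wz":0},{"gripper":0.5,"dx":0,"dy":0,"dz":0,"wx":0,"wy":0,"wz":0},{"gripper":0.6,"dx":0,"dy":0,"dz":0,"wx":0,"wy":0,"wz":0},{"gripper":0.6,"dx":0,"dy":0,"dz":0,"wx":0,"wy":0,"wz":0},{"gripper":0.6,"dx":0,"dy":0,"dz":0,"wx":0,"wy":0,"wz":0}]'
python3 -m inch '[{"gripper":0.6,"dx":0,"dy":0,"dz":0.004,"wx":0,"wy":0,"wz":0},{"gripper":0.6,"dx":0,"dy":0,"dz":0.015,"wx":0,"wy":0,"wz":0},{"gripper":0.6,"dx":0,"dy":0,"dz":0.035,"wx":0,"wy":0,"wz":0},{"gripper":0.6,"dx":0,"dy":0,"dz":0.06,"wx":0,"wy":0,"wz":0},{"gripper":0.6,"dx":0,"dy":0,"dz":0.09,"wx":0,"wy":0,"wz":0}]'
python3 -m inch '[{"gripper":0.6,"dx":0,"dy":0,"dz":0.02,"wx":0,"wy":0,"wz":0},{"gripper":0.6,"dx":0,"dy":0,"dz":0.035,"wx":0,"wy":0,"wz":0},{"gripper":0.6,"dx":0,"dy":0,"dz":0.04,"wx":0,"wy":0,"wz":0},{"gripper":0.6,"dx":0,"dy":0,"dz":0.04,"wx":0,"wy":0,"wz":0},{"gripper":0.6,"dx":0,"dy":0,"dz":0.04,"wx":0,"wy":0,"wz":0}]'
python3 - <<'E'
from h import *
s=manip.read_state();P=np.r_[s["eef_pos"],s["eef_rot"]];w=manip.camera("wrist");cv2.imwrite("pics/w6.png",w)
k=wproj(P,np.array([499.5,115.8,62.5]));print(s["clock"],P,k)
x,y=k.astype(int);m=(w[:,:,2].astype(int)-w[:,:,1]>40);m[:y-60]=0;m[y+60:]=0;m[:,:x-60]=0;m[:,x+60:]=0
ys,xs=np.where(m);a=wray(P,xs.mean(),ys.mean(),62.5);P4=np.load("w4.npy");b=wray(P4,277.93,208.27,62.5);print("mark now",a,"before",b)
E
```

```text
clock: 25.65
eef_pos: [500.5, 115.5, 69.1]
eef_rot: [-3.141, 0.001, 0.484]
wrist_force: [-0.0, -0.4, -0.6]
finger_gap: 56.1
finger_force: 0.0
clock: 26.07
eef_pos: [500.2, 115.4, 160.4]
eef_rot: [-3.141, 0.001, 0.484]
wrist_force: [-0.1, -0.6, -0.2]
finger_gap: 56.3
finger_force: 0.0
clock: 26.48
eef_pos: [500.6, 115.4, 199.0]
eef_rot: [-3.141, 0.0, 0.484]
wrist_force: [0.3, 0.6, 0.7]
finger_gap: 56.2
finger_force: 0.0
26.4833 [ 5.00556221e+02  1.15447868e+02  1.98965978e+02 -3.14143749e+00
  4.22334060e-04  4.83825549e-01] [252.59719105 181.70039306]
mark now [517.76668866 100.77308465  62.5       ] before [525.6592557   99.74482015  62.5       ]
```

View pics/w6.png

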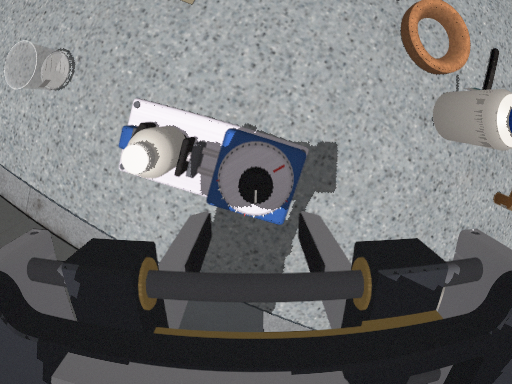

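The bottle stands upright at (150,152), held between the pad and the V jaw. The knob line at (256,198) is where the fingers left it. The ring mark at (279,168) has the same world direction as before: −36° then, −37° now, once the camera bias is removed. The robot is clear, so I'm handing in.

```bash
python3 -c "
from cell import manip
print(manip.sign_off())"
```

```text
the job is handed in; nothing more can be done
None
```

The red-band bottle stands upright on the rubber spot, clamped at about 14 N (estimated from knob torque and angle). The ring mark reads unchanged to about 1°, and the job was handed in at about 26.5 s with the robot clear.

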